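# Charge the sample mill and hold it running

## Task

Charge the sample mill: raise the feed tray by its black bar until all five white ceramic grinding cylinders have slid into the mill's hopper, then lower the tray fully back onto its rest. Only then, with the tray down, press the yellow pad of the spring-loaded hold-to-run lever until its pointer stands at the green band of the scale, neither in the white above nor in the red below, and keep it there: the program finishes while the robot is still holding the lever in the green. Do not disturb the two small bottles and the specimen cup standing near the work.

Things in the scene. Friction and masses are not known exactly. Their poses are not given: they have to be found in the camera images.
- mill: Fixed sample mill; origin under the centre of its square hopper, on the worktop; x, y horizontal, z up. The hopper is an open steel box 120 x 120 mm outside, walls 4 mm, rim 111 mm above the worktop, about 55 mm deep; a splash guard on its -y side reaches 159 mm. The tipping tray stands on its +y side
- hopper_mouth (a point): Centre of the hopper's mouth, at rim height; axes as the mill's
- tray_hinge (a point): Point midway on the tray's hinge axis, which runs along the mill's x axis at mill y = +60 mm, 112 mm above the worktop, beside the hopper rim. The tray is an aluminium trough 90 mm wide, 128 mm long, walls 24 mm, open toward the hopper, its lip 10 mm past the hinge; its bar may turn in the fingers as it is raised
- tray (a joint): Angle of the feed tray about its hinge (rad): 0 = lying level on its rest post, grows as the bar end (mill +y) is raised, stop at 1.4. No spring: the tray falls back if let go. It weighs 0.25 kg. About 1.2 rad makes the cylinders slide or topple into the hopper
- tray_handle (a point): Middle of the black round bar by which the tray is raised; moves with the tray. Bar 10 mm thick, 84 mm long, parallel to the mill's x axis, between two thin uprights. Tray level: 145 mm beyond the hinge (mill +y) and 56 mm above it. The bar is 28 mm beyond the tray's end wall and stands 28 mm above the top of the tray's walls, so fingers can straddle it from above, closing along the mill's y.
- run_box: Fixed grey hold-to-run control box, 85 mm tall housing; x, y horizontal, z up; the lever points along its -x, roughly toward the robot. Origin on the worktop, 20 mm in front (-x) of the point below the lever's pivot, which is 95 mm above the worktop
- lever (a joint): Angle of the dead-man lever (rad): 0 = released (pad end raised 0.2 rad above level), grows as the pad is pressed down, level at 0.2, stop at 0.4. The mill runs from 0.14 to 0.26, where the pointer stands at the green band; below is white (off), above is red (tripped). A spring returns it: about 5 N at the pad at rest, 9 N at 0.2 and 13 N at the stop
- lever_pad (a point): Centre of the top face of the yellow pad (36 x 34 mm), 100 mm from the pivot; moves with the lever. Released it is about 125 mm above the worktop, 105 mm at 0.2 rad, 85 mm at the stop
- lever_pointer (a point): Tip of the black pointer that sticks out sideways (box +y) from the pad, 41 mm from the lever's middle; moves with the lever
- green_band (a point): Middle of the edge of the green band, 12 mm high, on the upright scale plate beside the pointer (fixed to the box). The plate is 24 mm wide and reaches from 58 to 136 mm above the worktop, its near edge 43 mm to the +y side of the lever's middle; white above the green, red below
- media_1_center (a point): Centre of a white ceramic grinding cylinder, 20 mm across, 22 mm long, about 25 g, standing in the tray at the start
- media_2_center (a point): Centre of a white ceramic grinding cylinder, 20 mm across, 22 mm long, about 25 g, standing in the tray at the start
- media_3_center (a point): Centre of a white ceramic grinding cylinder, 20 mm across, 22 mm long, about 25 g, standing in the tray at the start
- media_4_center (a point): Centre of a white ceramic grinding cylinder, 20 mm across, 22 mm long, about 25 g, standing in the tray at the start
- media_5_center (a point): Centre of a white ceramic grinding cylinder, 20 mm across, 22 mm long, about 25 g, standing in the tray at the start
- iodine: Bystander: brown dropper bottle with white dropper, 44 mm round, 108 mm tall; origin at the middle of its underside
- oil: Bystander: small straw-coloured bottle with white dropper cap, 35 mm round, 86 mm tall; origin at the middle of its underside
- cup: Bystander: specimen cup with yellow screw lid, 62 mm round, 72 mm tall; origin at the middle of its underside

How it is judged:
By the outcome, as a careful person would: the job done as asked, in the order asked, and still so for the second after the job is handed in, while the arm keeps its last pose, push and grip.
It also fails if it takes over 51 s, if anything falls off the work surface, if the arm or the gripper's body presses on something with over 40 N, if the wrist force passes 120 N, or if a joint passes its speed limit or range.

## Robot

A 7-joint arm with a two-finger parallel gripper is mounted at the origin on a cart in front of the work surface, level with it; the furniture and walls round the work are solid. World frame = base frame: x ahead of the robot, y to its left, z up, the work surface at z = 0. Lengths are in m, angles in rad, forces in N, time in s.
With the tool pointing down it reaches from about 0.4 to 0.85 m from the base axis. Payload 10.4 kg.
Tool frame: the origin (TCP) lies at the very end of the fingers, on their centre line; the grasp point (between the pads) lies 19 mm behind it; z points along the fingers, y is the direction in which the jaws open and shut (so a half turn about z gives the same grasp; the last joint's range is limited). The gripper opens to 87 mm and grips with 3 to 60 N. Pads are 19 mm wide; open, the fingers measure 117 mm over their backs; the gripper's body (75 mm by 190 mm) begins 51 mm behind the grasp point.
Start: joints at [1.1, 0.332, -0.065, 1.46, 0.022, 1.35, -0.088], TCP at [0.271, -0.563, 0.223] pointing down, gripper open.
Joint ranges: [-2.6, 2.6], [-0.5, 2.12], [-1.47, 1.34], [0.16, 2.42], [-1.27, 4.41], [0.06, 2.06], [-2.6, 2.6]. Speed limits (rad/s): [2.22, 2.22, 2.79, 2.79, 3.14, 3.14, 3.14].

## Interface

Orientations are given as a unit quaternion [x, y, z, w].
In Python, from bench import r, eyes, job gives the robot as it stands. The module is installed in compiled form; this text tells all that it offers.
- The arm moves only by the tool play_rows, never from a script. Its argument "motion" is a list of rows, each a list of 7 numbers: the shift along the tool's x, y, z as a fraction of full scale, then the turn, a rotation vector about the tool's x, y, z as a fraction of full scale, then the opening in per cent of the stroke, from 0 (shut) to 100 (fully open). A call has 1 to 5 rows; each row is the pose to reach, as a shift and turn from the pose commanded when the call began, along the tool's axes at that moment; what a row does not reach only later rows make up. Full scale, the value 1, is 0.2 m for a shift and 90 degrees for a turn. A row lasts 1/8 s, in which the tool goes at most 62.5 mm and 10.7 degrees, less where a joint would pass 70% of its speed; a pose out of reach is approached as far as the arm can. A call with a number of a shift or a turn outside -1 to 1 is refused whole. A call with a gripper value outside its range is refused whole. The fingers move at their own pace and stop on an object; "squeeze" is the grip in N (left out, the last holds). Time passes only in rows, so rows that repeat a pose let the fingers close. It gives the time, the measured TCP pose, the force and the opening at its end, in the units of the state.
- r.read_state(): the state, without advancing time (a new reading comes with each control period).
- eyes.camera(name): name is "scene" or "top" or "wrist"; returns a dict with "image" (480x640x3 uint8, red, green, blue), "mtx" (3x3 intrinsics, pixels), "R" (3x3) and "t" (3): a world point X has camera coordinates R X + t. Camera axes: x right, y down, z forward; pixel columns grow to the right and rows downward; lengths in m; the calibration is good to about 2 mm. The wrist camera is an equidistant fisheye: a pixel r from the principal point sees the ray r / f radians off the axis. A picture is of the moment at which its call begins. There is no depth.
- job.close_job(): hands the job in, once; it reports no verdict.
Trained networks look in a picture, given as the dict that the camera call returned (one of the last four; its "shot" number tells which), for a name from the list of things; names that differ only in an ending like _2 or _b are one class to them, and where a whole thing is asked for, a point or a joint stands for the part that bears it (a point fixed in the world has none). Each returns a list of dicts, best first, with "p" (0 to 1); they miss things now and then, are a little off and sometimes report something else, mostly with a low value. They report only what shows in the picture. A call takes as long as a camera call.
- eyes.regions_of(picture, label): "region" (480x640 bool, what is visible of it) and "xy" ([column, row] in pixels, amid what is visible of it).
- eyes.landmark_of(picture, label): "xy" ([column, row] in pixels: a listed point, or the origin of a listed thing).
The state is a dict: "time": time; "joint_positions": joint angles; "joint_vel": joint speeds; "joint_torque": joint torques, N m; "ee_pos": TCP position; "eef_rot": TCP orientation; "ft_force": force on the tool from outside, world axes, zero at the start; "torque": the same for the moment, N m; "width": finger opening in m.
Only numpy, scipy, OpenCV 4.12 (cv2) and the standard library are available. Lean on these libraries where they do the work, as an engineer would, in place of code of your own. Each camera call takes 0.05 s, during which the arm holds its last target. There are 200 camera calls.

## Working session

There is one attempt and no reset: what is moved stays moved. The work goes in short steps, Python scripts to look and compute and a tool call to move; the robot and the scene stay as the last step left them, time stands still between calls to the robot, and variables do not carry over. Pictures are saved under pics/ and viewed, about 8 in all and at most 12, crops included, and the job is handed in when it is done.

Besides the shell and the picture viewer there is one more tool, called after ">>>" in YAML: its name, and indented under it one key for each argument. play_rows: Moves the arm, as the interface text tells. Shift numbers are shares of 0.2 m and turn numbers shares of 90 degrees, none past 1 either way. Its arguments: {"type":"object","properties":{"motion":{"type":"array","items":{"type":"array","items":{"type":"number"}}},"squeeze":{"type":"number"}},"required":["motion"]}

```bash
mkdir -p pics; cat > h.py <<'E'
import numpy as np, cv2
from bench import r, eyes, job
def tri(obs):
    # obs: list of (cam, xy) pinhole -> least-squares point
    A=[];b=[]
    for c,xy in obs:
        d=c["R"].T@np.linalg.inv(c["mtx"])@np.array([*xy,1]); d/=np.linalg.norm(d)
        P=np.eye(3)-np.outer(d,d); A.append(P); b.append(P@(-c["R"].T@c["t"]))
    X=np.linalg.solve(sum(A),sum(b)); return X, max(np.linalg.norm(P@X-q) for P,q in zip(A,b))
def proj(c,X):
    p=c["mtx"]@(c["R"]@np.asarray(X)+c["t"]); return p[:2]/p[2]
def onz(c,xy,z):
    d=c["R"].T@np.linalg.inv(c["mtx"])@np.array([*xy,1]); o=-c["R"].T@c["t"]
    return o+d*(z-o[2])/d[2]
E
python3 - <<'E'
from h import *
s=eyes.camera("scene"); t=eyes.camera("top")
cv2.imwrite("pics/s0.png",s["image"][...,::-1]); cv2.imwrite("pics/t0.png",t["image"][...,::-1])
for n in ["mill","hopper_mouth","tray_hinge","tray_handle","run_box","lever_pad","lever_pointer","green_band","iodine","oil","cup"]:
    a=eyes.landmark_of(s,n)[:1]; b=eyes.landmark_of(t,n)[:1]
    out=[n]
    for c,l in((s,a),(t,b)):
        if l: out.append((np.round(l[0]["xy"]),round(l[0]["p"],2)))
    if a and b:
        X,e=tri([(s,a[0]["xy"]),(t,b[0]["xy"])]); out+=[X.round(3),round(e,4)]
    print(*out)
print(r.read_state())
E
```

```text
mill (array([327., 308.]), 0.86) (array([309., 274.]), 0.97) [0.546 0.013 0.002] 0.0013
hopper_mouth (array([328., 264.]), 0.61) (array([308., 261.]), 0.63) [0.545 0.012 0.117] 0.0034
tray_hinge (array([302., 280.]), 0.76) (array([280., 266.]), 0.62) [0.537 0.075 0.113] 0.0033
tray_handle (array([238., 292.]), 0.97) (array([207., 257.]), 0.68) [0.526 0.22  0.169] 0.0017
run_box (array([415., 258.]), 0.56) (array([425., 281.]), 0.83) [ 0.543 -0.261  0.005] 0.0042
lever_pad (array([442., 226.]), 0.65) (array([430., 304.]), 0.56) [ 0.467 -0.247  0.132] 0.0004
lever_pointer (array([427., 236.]), 0.89) (array([414., 298.]), 0.97) [ 0.481 -0.217  0.111] 0.0001
green_band (array([430., 244.]), 0.83) (array([406., 304.]), 0.84) [ 0.466 -0.203  0.105] 0.0038
iodine (array([268., 276.]), 0.76) (array([310., 209.]), 0.79) [ 0.721  0.029 -0.005] 0.0084
oil (array([182., 321.]), 0.98) (array([217., 199.]), 0.74) [ 0.726  0.254 -0.009] 0.0009
cup (array([318., 260.]), 0.87) (array([358., 210.]), 0.84) [ 0.718 -0.101 -0.016] 0.0068
{'time': 1.2, 'joint_positions': array([ 1.10040712,  0.33219445, -0.06469228,  1.46011074,  0.02158408,
        1.34993156, -0.08850172]), 'joint_vel': array([ 1.26072044e-03, -1.56179078e-03,  4.77848277e-04,  4.28192617e-04,
        2.44241322e-05, -6.90400792e-04,  1.10785107e-03]), 'joint_torque': array([ 1.80730940e-04, -6.23059416e+01,  2.42315023e-02, -3.90122116e+01,
       -6.13883813e-02,  3.16639035e-02, -2.02488445e-05]), 'ee_pos': array([ 0.27062713, -0.56337634,  0.22257383]), 'eef_rot': array([9.75041135e-01, 2.22024288e-01, 1.93536250e-05, 2.04606285e-05]), 'ft_force': array([0.42696104, 0.26094185, 0.46462323]), 'torque': array([-0.03933252,  0.04364037,  0.05531518]), 'width': 0.08673499598552373}
```

View pics/s0.png

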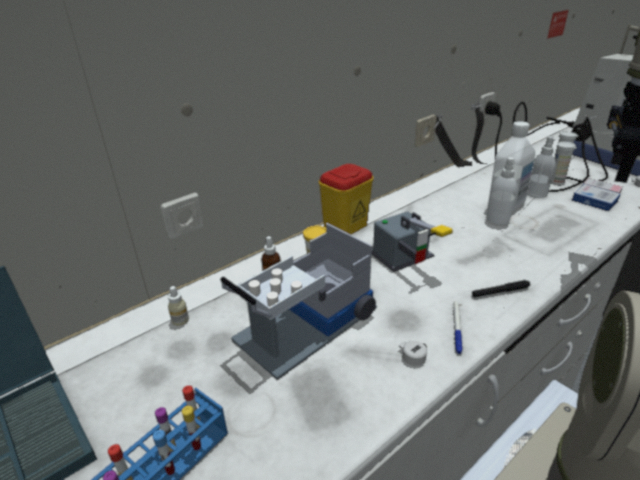

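View pics/t0.png

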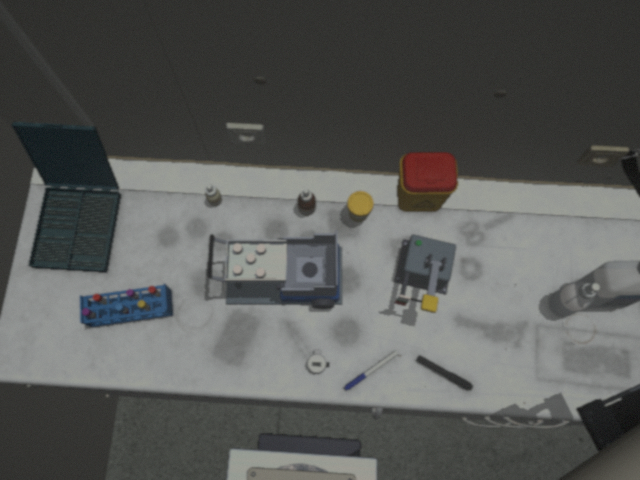

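The scene view shows the tray with five cylinders and its black bar at about (238,292), and the lever pad at (442,231). In the top view the bar is near (210,265) and the pad at (429,303). The bystanders stand behind, toward the wall. Next I'll fit the fixture poses from all the landmarks together.

```bash
cat >> h.py <<'E'
from scipy.optimize import least_squares
M={"mill":(0,0,0),"hopper_mouth":(0,0,.111),"tray_hinge":(0,.06,.112),"tray_handle":(0,.205,.168)}
def lev(a): # lever points in box frame
    c,s_=np.cos(.2-a),np.sin(.2-a); return c,s_
B={"run_box":(0,0,0),"lever_pad":(-.078,0,.125),"green_band":(-.078,.043,.105)}
def W(p,X):
    c,s=np.cos(p[2]),np.sin(p[2]); return np.array([p[0]+c*X[0]-s*X[1],p[1]+s*X[0]+c*X[1],X[2]])
def fit(model,cams,p0):
    obs=[(c,X,np.array(l[0]["xy"]),l[0]["p"],n) for c in cams for n,X in model.items() for l in [eyes.landmark_of(c,n)] if l]
    f=lambda p:np.concatenate([proj(c,W(p,X))-xy for c,X,xy,w,n in obs])
    o=least_squares(f,p0,loss="soft_l1",f_scale=1.5)
    for (c,X,xy,w,n),e in zip(obs,f(o.x).reshape(-1,2)): print("  ",n,e.round(1),round(w,2))
    return o.x
E
python3 - <<'E'
from h import *
s=eyes.camera("scene"); t=eyes.camera("top")
pm=fit(M,[s,t],[.546,.013,.1]); print(pm)
pb=fit(B,[s,t],[.543,-.26,-.1]); print(pb)
print("handle",W(pm,M["tray_handle"]),"pad",W(pb,B["lever_pad"]))
for n in["tray_handle","lever_pad"]:
  for c in(s,t):
    l=eyes.regions_of(c,n)
    if l: print(n,l[0]["xy"],l[0]["p"],l[0]["region"].sum())
a=cv2.resize(s["image"][200:320,215:375],None,fx=5,fy=5,interpolation=2)
o=[]
for c,(x,y,w,h) in((s,(365,200,100,75)),(t,(195,225,100,75)),(t,(380,230,100,75)),(s,(215,255,100,75))):
    im=c["image"].copy()
    o.append(cv2.resize(im[y:y+h,x:x+w],None,fx=4,fy=4,interpolation=2))
    for P,m in((pm,M),(pb,B)):
        for X in m.values():
            q=(proj(c,W(P,X))-[x,y]+.5)*4
            cv2.circle(o[-1],tuple(int(v) for v in q),3,(255,0,255),1)
cv2.imwrite("pics/c1.png",np.vstack([np.hstack(o[:2]),np.hstack(o[2:])])[...,::-1])
E
```

```text
mill [0.5 1.9] 0.9
   hopper_mouth [-2.6  1.3] 0.82
   tray_hinge [ 0.1 -0.2] 0.7
   tray_handle [0.6 0.1] 0.79
   mill [2.  0.4] 0.75
   hopper_mouth [-0.9 -3. ] 0.95
   tray_hinge [-0.4  1. ] 0.66
   tray_handle [ 1.4 -0.7] 0.72
[0.54762973 0.0127337  0.06102404]
   run_box [-2.8  1.3] 0.78
   lever_pad [0.8 0.2] 0.93
   green_band [-2.  -2.5] 0.66
   run_box [-0.5  1.7] 0.95
   lever_pad [0.3 4.4] 0.61
   green_band [ 1.6 -1.3] 0.95
[ 0.53914578 -0.25692576 -0.13381857]
handle [0.53512756 0.21735212 0.168     ] pad [ 0.46184313 -0.24651904  0.125     ]
tray_handle [280.4, 288.2] 0.75 2588
tray_handle [254.1, 262.4] 0.83 2494
lever_pad [435.7, 228.4] 0.6 411
lever_pad [432.5, 295.9] 0.96 619
```

View pics/c1.png

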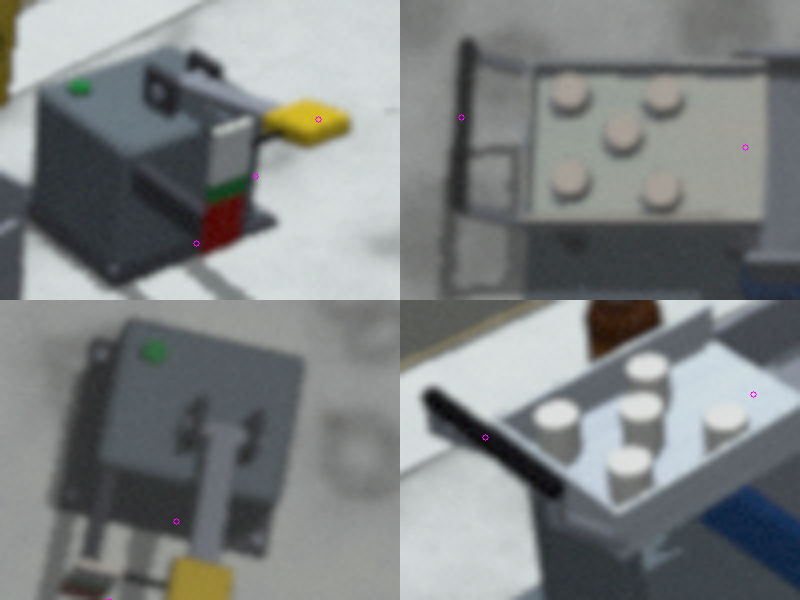

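The crops show the fitted bar centre on the bar, and the pad clearly visible. I'll get the pad from its yellow colour later. Next is the approach above the bar, by way of a high path.

```bash
cat >> h.py <<'E'
from scipy.spatial.transform import Rotation as Ro
def rel(p,yaw,st=None):
    "motion numbers from commanded(~measured) pose to TCP p with tool down, tool x at yaw"
    st=st or r.read_state(); R0=Ro.from_quat(st["eef_rot"])
    Rt=Ro.from_matrix(np.array([[np.cos(yaw),np.sin(yaw),0],[np.sin(yaw),-np.cos(yaw),0],[0,0,-1]]))
    return np.r_[R0.inv().apply(np.array(p)-st["ee_pos"])/.2,(R0.inv()*Rt).as_rotvec()/(np.pi/2)].round(4)
E
python3 - <<'E'
from h import *
s=eyes.camera("scene"); t=eyes.camera("top")
ob=[]
for c in(s,t):
    h=cv2.cvtColor(c["image"],cv2.COLOR_RGB2HSV); m=cv2.inRange(h,(20,120,90),(35,255,255))
    n,_,st,ce=cv2.connectedComponentsWithStats(m)
    for i in range(1,n):
        if st[i,4]>30: print(st[i],ce[i].round(1))
for P in [(.37,-.25,.26),(.535,.217,.26)]: print(rel(P,.06))
E
```

```text
[ 319  177   54   56 1579] [344.8 205.5]
[303 225  23  16 231] [313.4 231.5]
[431 225  21  11 149] [441.5 230.1]
[182 406  11  16 126] [187.5 412.9]
[348 192  25  24 468] [359.9 203.4]
[422 295  16  17 211] [429.1 302.9]
[ 1.1262 -1.1973 -0.1872  0.     -0.      0.2469]
[ 2.8809 -2.9448 -0.1872  0.     -0.      0.2469]
```

>>> play_rows:
  motion:
    - [0.2,-0.2,-0.1,0,0,0,100]
    - [0.4,-0.4,-0.18,0,0,0,100]
    - [0.6,-0.6,-0.18,0,0,0,100]
    - [0.8,-0.8,-0.18,0,0,0,100]
    - [0.96,-0.98,-0.18,0,0,0,100]

```text
time: 2.92
ee_pos: [0.3595, -0.3014, 0.2588]
eef_rot: [0.975, 0.223, 0.0, 0.0]
ft_force: [0.9, 0.0, 0.1]
width: 0.0872
```

>>> play_rows:
  motion:
    - [0.2,-0.2,0,0,0,0,100]
    - [0.4,-0.4,0,0,0,0,100]
    - [0.6,-0.6,0,0,0,0,100]
    - [0.8,-0.8,0,0,0,0,100]
    - [0.96,-0.98,0,0,0,0,100]

```text
time: 3.55
ee_pos: [0.4475, -0.0416, 0.2589]
eef_rot: [0.975, 0.222, 0.0, 0.0]
ft_force: [1.3, -0.6, 0.6]
width: 0.0873
```

>>> play_rows:
  motion:
    - [0.2,-0.2,0,0,0,0.08,100]
    - [0.4,-0.4,0,0,0,0.16,100]
    - [0.6,-0.6,0,0,0,0.247,100]
    - [0.8,-0.8,0,0,0,0.247,100]
    - [0.96,-0.98,0,0,0,0.247,100]

```text
time: 4.18
ee_pos: [0.5358, 0.2179, 0.2586]
eef_rot: [1.0, 0.03, 0.0, -0.0]
ft_force: [1.8, -0.5, 0.5]
width: 0.0871
```

```bash
python3 - <<'E'
from h import *
st=r.read_state(); print(st["time"],st["ee_pos"],st["eef_rot"],st["ft_force"])
print(rel((.535,.217,.26),.06)); print(rel((.535,.217,.151),.06))
w=eyes.camera("wrist"); cv2.imwrite("pics/w1.png",w["image"][...,::-1])
E
```

```text
4.175 [0.53578224 0.21793977 0.25855125] [ 9.99555858e-01  2.97996712e-02  1.52213771e-04 -2.06386017e-04] [ 1.76966209 -0.47706329  0.51436536]
[-0.0042  0.0045 -0.0072 -0.0003 -0.0002 -0.0002]
[-4.400e-03  4.700e-03  5.378e-01 -3.000e-04 -2.000e-04 -2.000e-04]
```

View pics/w1.png

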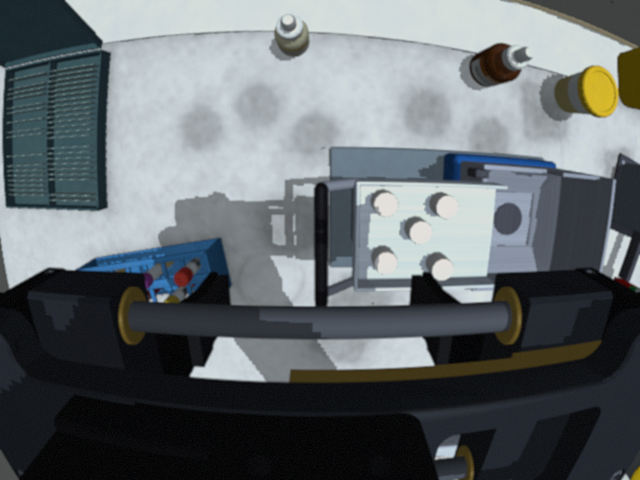

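The wrist view shows the bar vertical at column 321, rows 183–307, midway between the fingers and parallel to the pads. I'll compare this numerically with the fisheye projection of the fitted bar.

```bash
python3 - <<'E'
from h import *
w=eyes.camera("wrist")
def fp(X):
    v=w["R"]@np.array(X)+w["t"]; th=np.arctan2(np.hypot(v[0],v[1]),v[2]); k=w["mtx"]; u=v[:2]/np.hypot(v[0],v[1])*th
    return np.array([k[0,2]+k[0,0]*u[0],k[1,2]+k[1,1]*u[1]])
pm=[.5476,.0127,.061]
for d in(-.042,0,.042): print(fp(W(pm,(d,.205,.168))).round(1))
st=r.read_state(); print(fp([*st["ee_pos"][:2],.168]))
print([ (l["xy"],l["p"]) for l in eyes.landmark_of(w,"tray_handle")[:2]])
E
```

```text
[328.4 296.9]
[329.1 242.2]
[329.7 182.8]
[322.69488912 242.83357421]
[([329.8, 247.4], 0.84)]
```

```bash
python3 - <<'E'
from h import *
st=r.read_state(); print(st["ee_pos"],st["joint_vel"].round(3))
w=eyes.camera("wrist");st=r.read_state(); print(st["ee_pos"]); 
C=-w["R"].T@w["t"]; print(C, w["R"].round(3))
g=cv2.cvtColor(w["image"],cv2.COLOR_RGB2GRAY)[200:280,300:350]; print(g.mean(0).round(0)); 
print(rel((.535,.217,.151),.06))
E
```

```text
[0.53465861 0.21901303 0.25808156] [ 0.05  -0.034  0.039  0.025 -0.002  0.003  0.028]
[0.53502675 0.21688505 0.2581979 ]
[0.60423658 0.22277428 0.42079976] [[ 0.064 -0.998 -0.002]
 [-0.964 -0.062  0.259]
 [-0.259 -0.015 -0.966]]
[134. 134. 133. 132. 131. 131. 132. 132. 133. 133. 134. 134. 134. 135.
 132. 112.  70.  28.  13.  16.  18.  21.  24.  24.  23.  20.  17.  17.
  29.  55.  79.  88.  92.  95.  97.  99. 100. 100. 100. 100.  99.  99.
  98.  98.  97.  96.  96.  96.  95.  94.]
[ 3.00e-04 -4.00e-04  5.36e-01 -2.00e-04  5.00e-04  1.10e-03]
```

>>> play_rows:
  motion:
    - [0,0,0.14,0,0,0,100]
    - [0,0,0.28,0,0,0,100]
    - [0,0,0.42,0,0,0,100]
    - [0,0,0.535,0,0,0,100]
    - [0,0,0.535,0,0,0,100]

```text
time: 5.0
ee_pos: [0.5347, 0.2138, 0.1504]
eef_rot: [1.0, 0.029, -0.001, 0.001]
ft_force: [0.7, -0.6, 0.2]
width: 0.087
```

>>> play_rows:
  motion:
    - [0,0,0,0,0,0,0]
    - [0,0,0,0,0,0,0]
    - [0,0,0,0,0,0,0]
    - [0,0,0,0,0,0,0]
    - [0,0,0,0,0,0,0]
  squeeze: 15

```text
time: 5.62
ee_pos: [0.5353, 0.2161, 0.1516]
eef_rot: [1.0, 0.03, 0.0, 0.0]
ft_force: [0.6, 0.2, 0.1]
width: 0.0449
```

```bash
python3 - <<'E'
from h import *
st=r.read_state(); print(st)
# arc: commanded shifts (tool -y = mill +y, tool -z = up)
a0=np.arctan2(.056,.145); R=np.hypot(.056,.145)
for a in np.arange(0,1.36,.05):
    print(round(a,3), (np.array([-(R*np.cos(a0+a)-.145), -(R*np.sin(a0+a)-.056)])/.2).round(4))
E
```

```text
{'time': 5.625, 'joint_positions': array([ 0.17819804,  0.38259716, -0.78755096,  1.64998865,  0.28485658,
        1.22804222, -2.18084409]), 'joint_vel': array([-0.0015011 ,  0.00144472, -0.0001933 , -0.00031358,  0.00028878,
        0.00086651, -0.00227513]), 'joint_torque': array([ 1.68545771e-02, -5.34492409e+01, -9.86679643e+00, -3.63085127e+01,
        2.89067515e-02, -8.05176306e-02,  1.20818651e-03]), 'ee_pos': array([0.53528795, 0.21607445, 0.1516329 ]), 'eef_rot': array([9.99551938e-01, 2.99318619e-02, 8.42475910e-05, 2.24932384e-05]), 'ft_force': array([0.57901412, 0.19540733, 0.07114622]), 'torque': array([ 0.07133595, -0.00478796,  0.0278133 ]), 'width': 0.044941206621129534}
0.0 [-0.  0.]
0.05 [ 0.0149 -0.0359]
0.1 [ 0.0316 -0.071 ]
0.15 [ 0.05   -0.1052]
0.2 [ 0.0701 -0.1385]
0.25 [ 0.0918 -0.1707]
0.3 [ 0.1151 -0.2017]
0.35 [ 0.14   -0.2316]
0.4 [ 0.1663 -0.2602]
0.45 [ 0.194  -0.2875]
0.5 [ 0.223  -0.3133]
0.55 [ 0.2533 -0.3377]
0.6 [ 0.2847 -0.3605]
0.65 [ 0.3173 -0.3817]
0.7 [ 0.3509 -0.4012]
0.75 [ 0.3854 -0.4191]
0.8 [ 0.4207 -0.4352]
0.85 [ 0.4569 -0.4495]
0.9 [ 0.4937 -0.462 ]
0.95 [ 0.531  -0.4726]
1.0 [ 0.5689 -0.4814]
1.05 [ 0.6071 -0.4882]
1.1 [ 0.6457 -0.4931]
1.15 [ 0.6844 -0.4961]
1.2 [ 0.7233 -0.4972]
1.25 [ 0.7621 -0.4963]
1.3 [ 0.8009 -0.4935]
1.35 [ 0.8394 -0.4887]
```

>>> play_rows:
  motion:
    - [0,0,0,0,0,0,0]
    - [0,0,0,0,0,0,0]
    - [0,0,0,0,0,0,0]
    - [0,0,0,0,0,0,0]
    - [0,0,0,0,0,0,0]

```text
time: 6.25
ee_pos: [0.5352, 0.217, 0.1517]
eef_rot: [1.0, 0.03, 0.0, -0.001]
ft_force: [0.9, 4.6, 0.1]
width: 0.0092
```

>>> play_rows:
  motion:
    - [0,0,0,0,0,0,0]
    - [0,0.007,-0.018,0,0,0,0]
    - [0,0.015,-0.036,0,0,0,0]
    - [0,0.0316,-0.071,0,0,0,0]
    - [0,0.0316,-0.071,0,0,0,0]

```text
time: 6.88
ee_pos: [0.5356, 0.2106, 0.1663]
eef_rot: [1.0, 0.03, 0.0, -0.001]
ft_force: [-0.1, 6.0, 0.0]
width: 0.0088
```

```bash
python3 - <<'E'
from h import *
st=r.read_state(); print(st["ee_pos"],st["eef_rot"],st["width"],st["ft_force"],st["torque"])
s=eyes.camera("scene"); cv2.imwrite("pics/s2.png",cv2.resize(s["image"][170:350,180:420],None,fx=3,fy=3)[...,::-1])
E
```

```text
[0.5355659  0.21058744 0.16629986] [ 9.99545763e-01  3.01301655e-02  2.88116469e-04 -5.97346140e-04] 0.008834038579501246 [-0.14391576  5.98112892  0.04490376] [1.34420013 0.08770127 0.02110689]
```

View pics/s2.png

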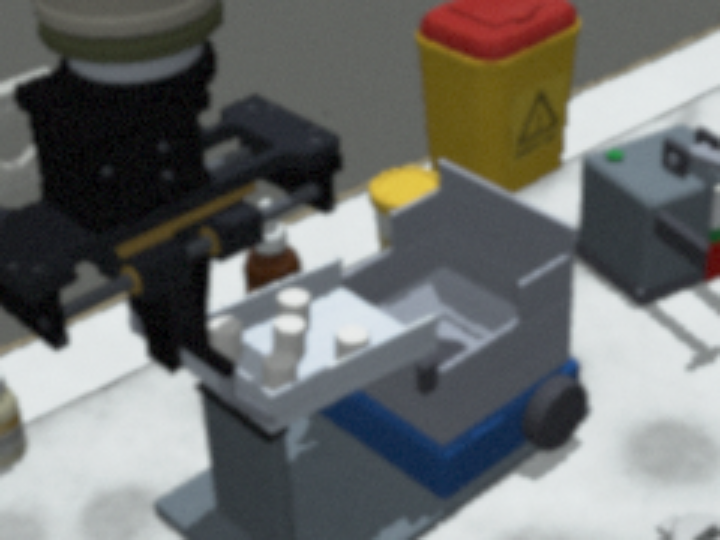

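The bar is gripped (width 8.8 mm) and the tray appears to be just leaving its rest, with the hand centred on the bar. I'll keep raising it along the arc.

>>> play_rows:
  motion:
    - [0,0.018,-0.034,0,0,0,0]
    - [0,0.038,-0.067,0,0,0,0]
    - [0,0.06,-0.1,0,0,0,0]
    - [0,0.083,-0.131,0,0,0,0]
    - [0,0.108,-0.161,0,0,0,0]

```text
time: 7.55
ee_pos: [0.5368, 0.1896, 0.1986]
eef_rot: [1.0, 0.031, 0.0, -0.001]
ft_force: [-0.3, 6.6, 1.4]
width: 0.0092
```

>>> play_rows:
  motion:
    - [0,0.026,-0.029,0,0,0,0]
    - [0,0.054,-0.056,0,0,0,0]
    - [0,0.083,-0.082,0,0,0,0]
    - [0,0.113,-0.106,0,0,0,0]
    - [0,0.145,-0.129,0,0,0,0]

```text
time: 8.18
ee_pos: [0.5386, 0.1615, 0.2252]
eef_rot: [1.0, 0.031, 0.001, -0.001]
ft_force: [-1.4, 7.1, 8.6]
width: 0.0091
```

```bash
python3 - <<'E'
from h import *
st=r.read_state(); print(st["ee_pos"],st["eef_rot"],st["width"],st["ft_force"],st["torque"])
s=eyes.camera("scene"); cv2.imwrite("pics/s3.png",cv2.resize(s["image"][170:350,180:420],None,fx=3,fy=3)[...,::-1])
E
```

```text
[0.53864746 0.16151116 0.22516377] [ 9.99519652e-01  3.09456483e-02  8.98561010e-04 -1.42314766e-03] 0.009135705670977714 [-1.43963991  7.12171546  8.61837077] [ 1.91143251  0.42083227 -0.0038607 ]
```

View pics/s3.png

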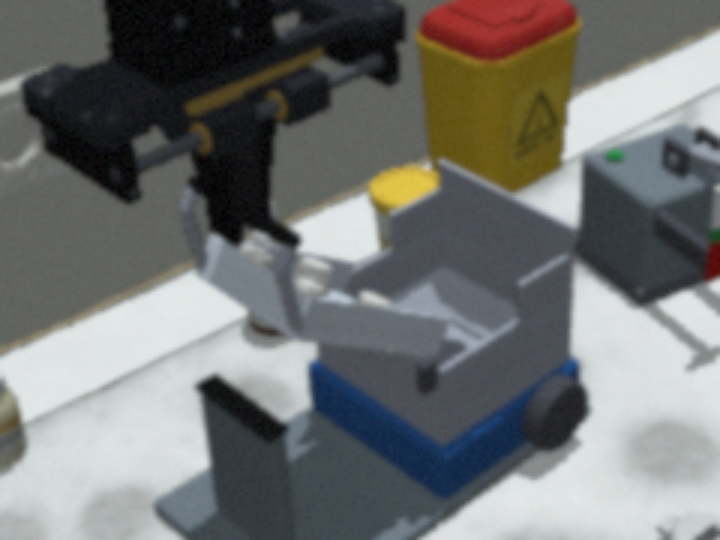

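The tray is at about 0.6 rad, held well, with the cylinders still in it. The arm is pressing slightly inward, 1–2 mm, so I'll add a small outward correction and go on.

>>> play_rows:
  motion:
    - [0,0.033,-0.027,0,0,0,0]
    - [0,0.066,-0.05,0,0,0,0]
    - [0,0.1,-0.069,0,0,0,0]
    - [0,0.135,-0.085,0,0,0,0]
    - [0,0.17,-0.1,0,0,0,0]

```text
time: 8.85
ee_pos: [0.5408, 0.1249, 0.2441]
eef_rot: [1.0, 0.03, 0.0, 0.0]
ft_force: [0.0, 2.6, 2.1]
width: 0.0092
```

>>> play_rows:
  motion:
    - [0,0.037,-0.014,0,0,0,0]
    - [0,0.074,-0.025,0,0,0,0]
    - [0,0.112,-0.033,0,0,0,0]
    - [0,0.15,-0.041,0,0,0,0]
    - [0,0.19,-0.046,0,0,0,0]

```text
time: 9.48
ee_pos: [0.5429, 0.0867, 0.253]
eef_rot: [1.0, 0.03, -0.0, 0.0]
ft_force: [0.6, 1.6, 1.5]
width: 0.0093
```

>>> play_rows:
  motion:
    - [0,0.039,-0.003,0,0,0,0]
    - [0,0.078,-0.004,0,0,0,0]
    - [0,0.116,-0.003,0,0,0,0]
    - [0,0.155,0,0,0,0,0]
    - [0,0.155,0,0,0,0,0]

```text
time: 10.1
ee_pos: [0.5447, 0.0553, 0.2528]
eef_rot: [1.0, 0.029, -0.0, 0.0]
ft_force: [-0.0, 0.6, 1.1]
width: 0.0092
```

```bash
python3 - <<'E'
from h import *
st=r.read_state(); print(st["ee_pos"],st["width"],st["ft_force"],st["torque"])
s=eyes.camera("scene"); t=eyes.camera("top")
for c in(s,t): print([(np.round(l["xy"]),round(l["p"],2)) for l in eyes.landmark_of(c,"media_1_center")])
cv2.imwrite("pics/s4.png",np.vstack([cv2.resize(s["image"][150:310,200:420],None,fx=3,fy=3)[:300],cv2.resize(t["image"][200:320,200:420],None,fx=3,fy=3)[:300]])[...,::-1])
E
```

```text
[0.54471182 0.05533115 0.25275093] 0.009217856740915275 [-0.04349584  0.60895173  1.14040014] [0.14707533 0.14620947 0.01745007]
[(array([327., 289.]), 0.46)]
[]
```

View pics/s4.png

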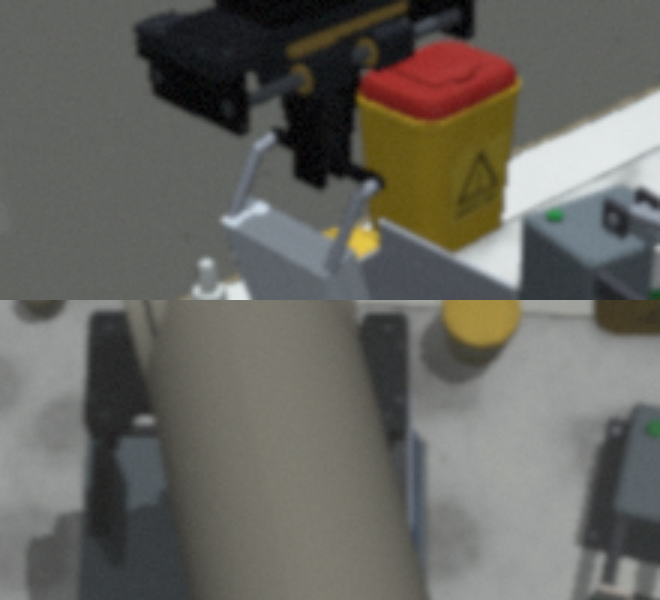

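>>> play_rows:
  motion:
    - [0,0.02,0.002,0,0,0,0]
    - [0,0.038,0.004,0,0,0,0]
    - [0,0.038,0.004,0,0,0,0]
    - [0,0.038,0.004,0,0,0,0]
    - [0,0.038,0.004,0,0,0,0]

```text
time: 10.92
ee_pos: [0.5451, 0.0488, 0.2521]
eef_rot: [1.0, 0.03, -0.0, 0.0]
ft_force: [-2.1, 0.5, -0.2]
width: 0.0091
```

```bash
python3 - <<'E'
from h import *
st=r.read_state(); print(st["ee_pos"],st["width"],st["ft_force"],st["torque"])
w=eyes.camera("wrist"); s=eyes.camera("scene")
for c in(w,s): print([(np.round(l["xy"]),round(l["p"],2)) for l in eyes.landmark_of(c,"media_1_center")])
cv2.imwrite("pics/w4.png",np.hstack([cv2.resize(w["image"],(400,300))*1,cv2.resize(s["image"][200:350,240:440],(400,300))])[...,::-1])
E
```

```text
[0.54512581 0.04884982 0.2520706 ] 0.009068143583513117 [-2.05889719  0.53755503 -0.20935384] [ 0.2463373   0.45730388 -0.01160596]
[(array([351., 230.]), 0.56), (array([354., 219.]), 0.37)]
[(array([330., 290.]), 0.41)]
```

View pics/w4.png

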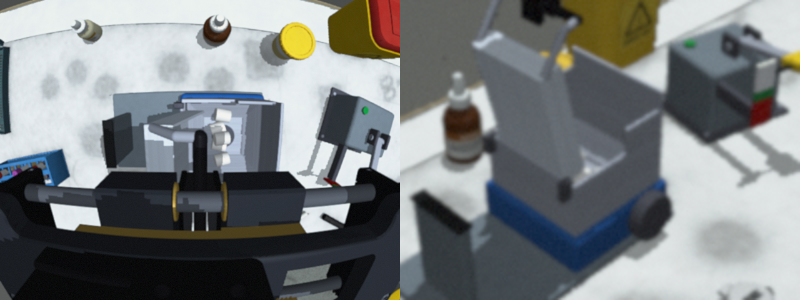

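The wrist half shows white cylinders lying in the hopper, around (222,115–160). The scene half shows the tray nearly vertical. I'll lower the tray partway and then count.

>>> play_rows:
  motion:
    - [0,-0.046,-0.005,0,0,0,0]
    - [0,-0.093,-0.008,0,0,0,0]
    - [0,-0.139,-0.008,0,0,0,0]
    - [0,-0.186,-0.005,0,0,0,0]
    - [0,-0.232,0,0,0,0,0]

```text
time: 11.75
ee_pos: [0.5426, 0.096, 0.2522]
eef_rot: [1.0, 0.03, 0.0, -0.0]
ft_force: [-0.6, -1.5, 1.3]
width: 0.0091
```

>>> play_rows:
  motion:
    - [0,-0.046,0.008,0,0,0,0]
    - [0,-0.091,0.02,0,0,0,0]
    - [0,-0.136,0.033,0,0,0,0]
    - [0,-0.179,0.05,0,0,0,0]
    - [0,-0.222,0.069,0,0,0,0]

```text
time: 12.38
ee_pos: [0.54, 0.14, 0.2381]
eef_rot: [1.0, 0.03, 0.0, -0.0]
ft_force: [2.0, -0.8, -0.3]
width: 0.0092
```

```bash
python3 - <<'E'
from h import *
st=r.read_state(); print(st["ee_pos"],st["width"],st["ft_force"],st["torque"])
w=eyes.camera("wrist"); s=eyes.camera("scene"); t=eyes.camera("top")
for c in(w,s,t): print([(np.round(l["xy"]),round(l["p"],2)) for l in eyes.landmark_of(c,"media_1_center")])
cv2.imwrite("pics/w5.png",np.hstack([cv2.resize(w["image"][100:280,220:460],(400,300)),cv2.resize(s["image"][200:350,240:440],(400,300))])[...,::-1])
E
```

```text
[0.54001696 0.13998615 0.2381451 ] 0.009158446639875611 [ 2.0458213  -0.80884104 -0.34291442] [-0.21902195 -0.40315002 -0.02884737]
[(array([441., 235.]), 0.72), (array([429.,  62.]), 0.59), (array([456., 188.]), 0.37)]
[(array([330., 264.]), 0.47), (array([327., 292.]), 0.45)]
[(array([307., 272.]), 0.55)]
```

View pics/w5.png

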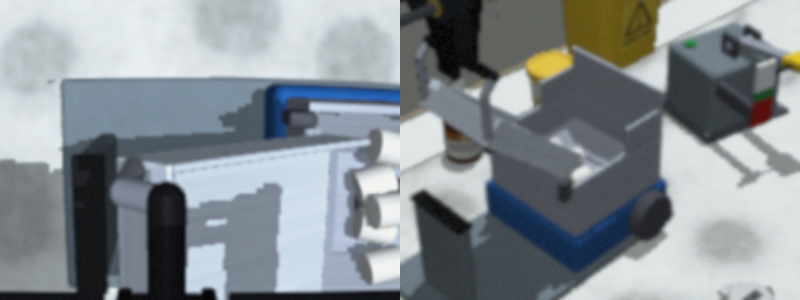

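The tray looks empty. Four cylinders show beyond the lip in the hopper, with part of the hopper outside the crop. I'll lower it fully and then check the whole hopper.

>>> play_rows:
  motion:
    - [0,-0.04,0.027,0,0,0,0]
    - [0,-0.08,0.053,0,0,0,0]
    - [0,-0.118,0.081,0,0,0,0]
    - [0,-0.155,0.112,0,0,0,0]
    - [0,-0.19,0.1435,0,0,0,0]

```text
time: 13.3
ee_pos: [0.5376, 0.1788, 0.2099]
eef_rot: [1.0, 0.03, 0.0, -0.001]
ft_force: [0.8, 4.4, 4.2]
width: 0.0093
```

>>> play_rows:
  motion:
    - [0,-0.033,0.036,0,0,0,0]
    - [0,-0.064,0.071,0,0,0,0]
    - [0,-0.093,0.107,0,0,0,0]
    - [0,-0.119,0.1455,0,0,0,0]
    - [0,-0.1436,0.1853,0,0,0,0]

```text
time: 13.92
ee_pos: [0.5358, 0.2072, 0.1723]
eef_rot: [1.0, 0.03, 0.0, -0.0]
ft_force: [2.1, 4.4, 2.6]
width: 0.0093
```

```bash
python3 - <<'E'
from h import *
w=eyes.camera("wrist")
st=r.read_state(); print(st["ee_pos"],st["ft_force"])
print([(np.round(l["xy"]),round(l["p"],2)) for l in eyes.landmark_of(w,"media_1_center")])
cv2.imwrite("pics/w6.png",cv2.resize(w["image"][60:300,280:600],None,fx=2.5,fy=2.5,interpolation=2)[...,::-1])
E
```

```text
[0.53574425 0.20764935 0.17140238] [3.57741674 5.81932314 0.75145073]
[(array([536., 251.]), 0.75)]
```

View pics/w6.png

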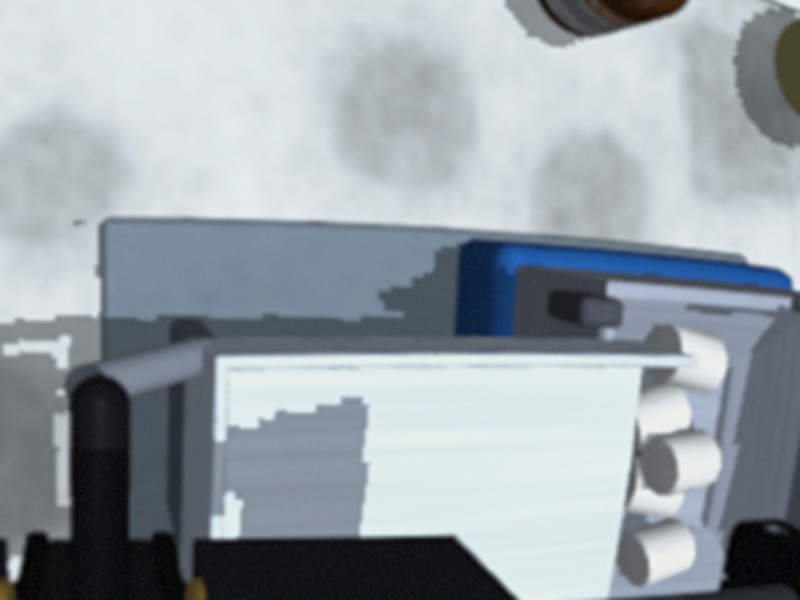

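All five cylinders are in the hopper, at about (690,358), (665,412), (682,460), (655,495) and (657,552), and the tray is empty. I'll set it down the rest of the way.

>>> play_rows:
  motion:
    - [0,-0.018,0.034,0,0,0,0]
    - [0,-0.035,0.069,0,0,0,0]
    - [0,-0.044,0.091,0,0,0,0]
    - [0,-0.05,0.105,0,0,0,0]
    - [0,-0.05,0.11,0,0,0,0]

```text
time: 14.65
ee_pos: [0.5353, 0.2171, 0.1505]
eef_rot: [1.0, 0.03, 0.0, -0.001]
ft_force: [0.8, 4.9, 8.4]
width: 0.0093
```

>>> play_rows:
  motion:
    - [0,0,0,0,0,0,0]
    - [0,0,0,0,0,0,0]
    - [0,0,0,0,0,0,30]
    - [0,0,0,0,0,0,60]
    - [0,0,0,0,0,0,60]

```text
time: 15.28
ee_pos: [0.535, 0.2154, 0.15]
eef_rot: [1.0, 0.03, -0.0, 0.0]
ft_force: [-0.2, 0.7, -0.4]
width: 0.0315
```

>>> play_rows:
  motion:
    - [0,0,0,0,0,0,60]
    - [0,0,0,0,0,0,60]
    - [0,0,0,0,0,0,60]
    - [0,0,0,0,0,0,60]
    - [0,0,0,0,0,0,60]

```text
time: 15.9
ee_pos: [0.5353, 0.216, 0.1506]
eef_rot: [1.0, 0.03, 0.0, 0.0]
ft_force: [0.0, -1.2, 0.8]
width: 0.0521
```

```bash
python3 - <<'E'
from h import *
st=r.read_state(); print(st["time"],st["ee_pos"],st["ft_force"],st["width"])
s=eyes.camera("scene"); t=eyes.camera("top")
def tl(c,n): return eyes.landmark_of(c,n)[:1]
for n in["tray_handle","lever_pad"]:
  a,b=tl(s,n),tl(t,n)
  print(n,[(l[0]["xy"],round(l[0]["p"],2)) for l in(a,b) if l])
# pad: box fit with yellow blob centres
ob=[(s,(441.5,230.1)),(t,(429.1,302.9))]; print(tri(ob)); print(onz(s,ob[0][1],.12),onz(t,ob[1][1],.123))
E
```

```text
15.9 [0.53526208 0.21602458 0.15058749] [ 0.03265585 -1.23253192  0.82116936] 0.052141162507459676
tray_handle [([235.9, 291.0], 0.65)]
lever_pad [([442.9, 223.8], 0.64), ([433.5, 300.8], 0.81)]
(array([ 0.4710212 , -0.24935647,  0.118081  ]), np.float64(0.0009875704380476968))
[ 0.46828988 -0.24695585  0.12      ] [ 0.4708387  -0.24800587  0.123     ]
```

The tray is back down (8 N contact before release) and the bar is back at its starting pixel, (236,291). I'll lift off, close the fingers and move above the pad.

>>> play_rows:
  motion:
    - [0,0,-0.14,0,0,0,60]
    - [0,0,-0.28,0,0,0,60]
    - [0,0,-0.42,0,0,0,30]
    - [0,0,-0.55,0,0,0,0]
    - [0,0,-0.55,0,0,0,0]

```text
time: 16.82
ee_pos: [0.536, 0.2166, 0.2625]
eef_rot: [1.0, 0.03, 0.002, -0.0]
ft_force: [-0.5, 0.3, 0.1]
width: 0.0299
```

>>> play_rows:
  motion:
    - [-0.03,0.2,0,0,0,0,0]
    - [-0.08,0.4,0,0,0,0,0]
    - [-0.14,0.6,0,0,0,0,0]
    - [-0.19,0.8,0,0,0,0,0]
    - [-0.23,0.97,0,0,0,0,0]

```text
time: 17.45
ee_pos: [0.5002, 0.0178, 0.2598]
eef_rot: [1.0, 0.029, -0.0, 0.0]
ft_force: [0.6, 1.2, 0.0]
width: 0.0005
```

>>> play_rows:
  motion:
    - [-0.05,0.2,0,0,0,0,0]
    - [-0.1,0.4,0,0,0,0,0]
    - [-0.15,0.6,0,0,0,0,0]
    - [-0.2,0.8,0,0,0,0,0]
    - [-0.23,0.97,0,0,0,0,0]

```text
time: 18.08
ee_pos: [0.4657, -0.1784, 0.2598]
eef_rot: [1.0, 0.029, -0.0, -0.0]
ft_force: [0.5, 0.0, 0.6]
width: 0.0002
```

```bash
python3 - <<'E'
from h import *
w=eyes.camera("wrist"); st=r.read_state(); print(st["time"],st["ee_pos"],st["width"])
print(rel((.469,-.248,.15),.06)); print([(l["xy"],l["p"]) for l in eyes.landmark_of(w,"lever_pad")])
def fp(X):
    v=w["R"]@np.array(X)+w["t"]; th=np.arctan2(np.hypot(v[0],v[1]),v[2]); k=w["mtx"]; u=v[:2]/np.hypot(v[0],v[1])*th
    return np.array([k[0,2]+k[0,0]*u[0],k[1,2]+k[1,1]*u[1]])
print(fp((.469,-.248,.124)))
h=cv2.cvtColor(w["image"],cv2.COLOR_RGB2HSV); m=cv2.inRange(h,(20,120,90),(35,255,255))
n,_,q,ce=cv2.connectedComponentsWithStats(m)
for i in range(1,n):
    if q[i,4]>60: print(q[i],ce[i].round(1))
E
```

```text
18.125 [ 0.46461277 -0.18331312  0.2594304 ] 0.0004310376312806872
[ 0.0056  0.3235  0.5475  0.0008  0.0012 -0.0041]
[([405.8, 226.5], 0.98), ([29.2, 25.2], 0.48), ([354.2, 213.6], 0.2)]
[401.98935419 228.13400008]
[ 380  203   44   46 1521] [401.3 225.7]
[296 295   7  58 231] [298.8 321.4]
[338 301   5  52 197] [340.1 328.5]
```

>>> play_rows:
  motion:
    - [0,0.18,0,0,0,0,0]
    - [-0.01,0.355,0.1,0,0,0,0]
    - [-0.01,0.355,0.35,0,0,0,0]
    - [-0.01,0.355,0.58,0,0,0,0]
    - [-0.01,0.355,0.58,0,0,0,0]

```text
time: 18.8
ee_pos: [0.4667, -0.2461, 0.1413]
eef_rot: [1.0, 0.03, -0.003, -0.002]
ft_force: [-0.1, 0.3, 0.4]
width: 0.0005
```

>>> play_rows:
  motion:
    - [0,0,0.03,0,0,0,0]
    - [0,0,0.06,0,0,0,0]
    - [0,0,0.1,0,0,0,0]
    - [0,0,0.125,0,0,0,0]
    - [0,0,0.125,0,0,0,0]

```text
time: 19.42
ee_pos: [0.4687, -0.248, 0.1197]
eef_rot: [1.0, 0.03, -0.0, 0.0]
ft_force: [-2.9, -0.3, 6.5]
width: 0.0008
```

>>> play_rows:
  motion:
    - [0,0,0.02,0,0,0,0]
    - [0,0,0.04,0,0,0,0]
    - [0,0,0.06,0,0,0,0]
    - [0,0,0.075,0,0,0,0]
    - [0,0,0.075,0,0,0,0]

```text
time: 20.05
ee_pos: [0.468, -0.2479, 0.1049]
eef_rot: [1.0, 0.03, -0.001, 0.0]
ft_force: [-7.9, 2.9, 10.3]
width: 0.0003
```

```bash
python3 - <<'E'
from h import *
s=eyes.camera("scene"); t=eyes.camera("top");w=eyes.camera("wrist"); st=r.read_state(); print(st["time"],st["ee_pos"],st["ft_force"])
for n in["lever_pointer","green_band","lever_pad","tray_handle"]: print(n,[[(np.round(l["xy"],1),round(l["p"],2)) for l in eyes.landmark_of(c,n)[:1]] for c in(s,t,w)])
a=cv2.resize(s["image"][200:275,380:480],None,fx=6,fy=6,interpolation=2)[:,:400]
b=cv2.resize(s["image"][200:350,200:400],None,fx=2,fy=2,interpolation=2)
a=a[:400]; b=cv2.copyMakeBorder(b,0,100,0,0,0)
cv2.imwrite("pics/l7.png",np.hstack([a,b])[...,::-1])
E
```

```text
20.2 [ 0.46799621 -0.24793935  0.10504382] [-7.4891471   2.12998351  9.59542701]
lever_pointer [[(array([328.6, 289.9]), 0.25)], [], [(array([237.9, 267.8]), 0.95)]]
green_band [[(array([426.6, 247.5]), 0.63)], [], [(array([237.3, 267.1]), 0.56)]]
lever_pad [[(array([443.1, 235.2]), 0.66)], [(array([279.9, 261.9]), 0.32)], []]
tray_handle [[(array([236.5, 291. ]), 0.6)], [(array([207.3, 254.9]), 0.97)], []]
```

View pics/l7.png

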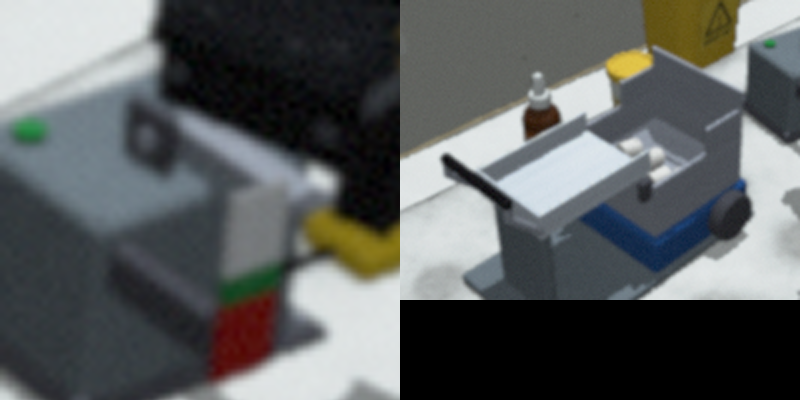

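In the left crop the pointer (285,268) meets the green band (rows ~262–290), a little above its middle. On the right the tray is level on its rest, with the cylinders in the hopper. I'll press about 1 mm more to centre it, then check close up.

>>> play_rows:
  motion:
    - [0,0,0.006,0,0,0,0]
    - [0,0,0.006,0,0,0,0]
    - [0,0,0.006,0,0,0,0]
    - [0,0,0.006,0,0,0,0]

```text
time: 21.3
ee_pos: [0.4681, -0.248, 0.104]
eef_rot: [1.0, 0.03, -0.001, 0.0]
ft_force: [-7.3, 1.9, 9.8]
width: 0.0004
```

```bash
python3 - <<'E'
from h import *
s=eyes.camera("scene"); w=eyes.camera("wrist"); st=r.read_state(); print(st["time"],st["ee_pos"],st["ft_force"])
a=cv2.resize(s["image"][230:260,410:450],None,fx=10,fy=10,interpolation=2)
b=cv2.resize(w["image"][245:290,215:275],None,fx=6.667,fy=6.667,interpolation=2)[:300,:400]
cv2.imwrite("pics/l8.png",np.hstack([a,b])[...,::-1])
E
```

```text
21.4 [ 0.46810001 -0.24798389  0.10397551] [-7.40989293  1.27639964 10.77868871]
```

View pics/l8.png

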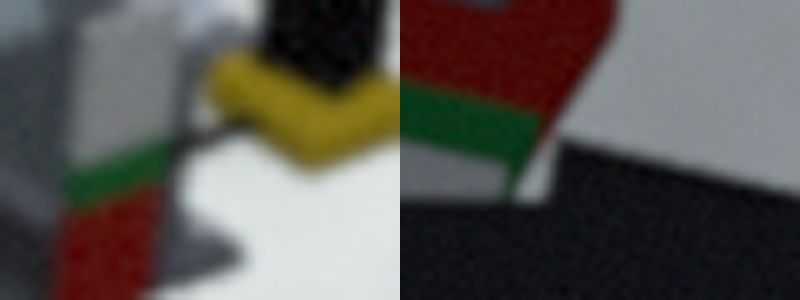

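The pointer meets the plate edge at about row 145–148, inside the green (rows 140–180). The TCP height of 104 mm and the push of about 10 N both agree with a lever angle of about 0.2 rad. The bystanders were never approached, so I'm handing in while still holding.

```bash
python3 - <<'E'
from h import *
s=eyes.camera("scene")
print([(n,np.round(eyes.landmark_of(s,n)[0]["xy"])) for n in("iodine","oil","cup") if eyes.landmark_of(s,n)], r.read_state()["ee_pos"])
print(job.close_job())
E
```

```text
[('iodine', array([268., 278.])), ('oil', array([181., 318.]))] [ 0.46811836 -0.24794041  0.10397288]
the job is handed in; nothing more can be done
None
```

I handed the job in at about 21.5 s, with the tray down and the arm still holding the lever in the green.

- **Charging:** I raised the tray by its bar to about 1.35 rad. The wrist view then showed all five cylinders in the hopper and the tray empty.
- **Tray:** It was lowered until it met the rest with about 8 N, then released. A later view showed it level, with the bar within 2 px of its starting place.
- **Lever:** I pressed the pad with closed fingers and held it.
    - The fingertips ended at 104 mm with about 10 N, which means roughly 0.21 rad.
    - The scene picture showed the pointer in the green, but in its upper third, nearer 0.165 rad. The two readings disagree slightly, but both lie inside 0.14–0.26 rad. The wrist view showed the band but not the pointer, so it didn't settle which is right.
- **Bystanders:** At the end both bottles were detected within 3 px of where they started. The cup was not detected in that final check. It was last seen standing, in the scene picture taken while the lever was being pressed, and the arm never came near it.

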